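# Snap the plug-in pressure gauge onto the bench air outlet

### The job

Fit the dial pressure gauge to the air outlet on the jeweller's bench: first pull the quick coupler's spring sleeve down until it catches and stays back by itself, then lift the gauge out of the wooden block and press its plug straight into the coupler until it is fully home and the sleeve springs up over it. Press firmly but never force the gauge (stay well under 50 N), let go of it, and leave the nozzle in its block and the jar, pot and brush where they are.

Things in the scene. Friction and masses are not known exactly. Their poses are not given: they have to be found in the camera images.
- outlet: bench air outlet, fixed: aluminium manifold block (local x -30 to 30, y -35 to 75 mm, 36 mm high) with a flat valve lever (top z 51 mm, at y 52 mm), a copper pipe and an upright steel quick coupler on a lock-nutted thread. Origin on the bench on the coupler's axis, z up. The coupler is screwed in more or less far, which is not measured: its mouth is 98 to 110 mm above the bench.
- sleeve (a joint): travel of the coupler's spring sleeve, m: 0 = fully up (forward, as it starts), grows as it is pushed down (back); hard stop at 0.009. Spring 4 N at 0, 8 N at the stop. Near the stop (past 0.008) it catches, as a valve rises and props the locking balls: let go, it stays at about 0.006. It springs up to 0 by itself when a plug is pressed home, and locks it.
- coupler_axis (a point): point on the coupler's vertical axis, 104 mm above the bench: where the mouth is on average (really 6 mm lower to 6 mm higher). Mouth: bore 16.4 mm in a tube 23.6 mm wide. Round the tube sits the sleeve, a knurled barrel 32 mm wide, its top 1 mm below the mouth; 26 mm below its top a flange 44 mm wide, 7 mm thick. Grip the barrel from above, or bear on the flange, to push it down.
- gauge: pressure gauge with a plug under it, 0.11-0.23 kg. Origin at the plug's tip, z up. Steel plug z 0-28 mm, 15 mm wide (tip tapered to 12 mm, a groove); brass hex z 28-42 mm, 22 mm across flats; round steel case z 42-68 mm, 42 mm wide, white dial on top. Starts upright, hex on the wooden block. Its contact forces with the outlet (push, side load, 12 N ball squeeze) must not add up to over 50 N.
- gauge_case (a point): centre of the gauge's round case, 55 mm above the plug's tip: grip here. Pressing in, with the sleeve caught back: the tip meets the spring valve 10 mm below the mouth, then 6 to 15 N (20 N off-centre); hard stop with the tip 28 mm below the mouth (hex on the mouth). The sleeve springs up in the last 1.5 mm. With the sleeve not caught back, balls block the plug 11 mm below the mouth.
- block: light wooden holder block, fixed, 60 x 150 x 40 mm high; origin under its centre, z up, long along its y. Two holes 18 mm wide and 32 mm deep at y = -42 and +42 mm: the gauge stands in one and the nozzle in the other.
- nozzle: brass blow-off nozzle with the same hex and plug, standing in the block's other hole; origin at the plug's tip, z up, 92 mm long, 25 mm across. Leave it there.
- jar: glass jar with metal lid, 60 mm in diameter, 80 mm high; origin at its foot. Leave it.
- pot: small clear pot with white lid, 44 mm in diameter, 30 mm high; origin at its foot. Leave it.
- brush: flat bench brush with a wooden handle, lying on the bench beside the work; origin at its underside. Leave it.

How it is judged:
By the outcome, as a careful person would: the job done as asked, in the order asked, and still so for the second after the job is handed in, with the robot touching nothing.
It also fails if it takes over 61 s, if anything falls off the work surface, if the arm or the gripper's body presses on something with over 40 N, if the wrist force passes 120 N, or if a joint passes its speed limit or range.

### The arm

A 6-joint arm with a two-finger parallel gripper is mounted at the origin on the work surface. World frame = base frame: x ahead of the robot, y to its left, z up, the work surface at z = 0. Lengths are in mm, angles in degrees, forces in N, time in s.
With the tool pointing down it reaches from about 350 to 850 mm from the base axis. Payload 8.1 kg.
Tool frame: the origin (TCP) lies between the finger pads; the fingertips stand ahead of it and the grasp point (between the pads) lies 2 mm behind it (nose_length is the z of the fingertips in the tool frame, in mm); z points along the fingers, y is the direction in which the jaws open and shut (so a half turn about z gives the same grasp; the last joint's range is limited). The gripper opens to 85 mm and grips with 20 to 120 N. Pads are 22 mm wide; open, the fingers measure 114 mm over their backs; the gripper's body (76 mm by 85 mm) begins 54 mm behind the grasp point. The pads swing forward as they close: fully open they stand 13 mm farther back than shut.
Start: joints at [-81.268, 7.471, 85.268, -0, 87.261, -4.893], TCP at [141.359, -583.115, 248.292] pointing down, gripper open.
Joint ranges: [-169.43, 169.43], [-51.17, 129.36], [1.28, 143.12], [-76.62, 256.62], [0, 156.53], [-152.29, 152.29]. Speed limits (degrees/s): [136.94, 136.94, 159.86, 180, 180, 180].

### API

Orientations are given as [roll, pitch, yaw] about the fixed x, y, z axes, in that order (R = Rz(yaw) Ry(pitch) Rx(roll)).
In Python, from bench import * gives the robot as it stands.
- The arm moves only by the tool jog_arm, never from a script. Its argument "plan" is a list of rows, each a list of 3 entries, a list of its own where there are three numbers: the turn, a rotation vector about the tool's x, y, z in degrees, then the shift along the tool's x, y, z in m, then the gripper's target within -1 to 1 (fully open at 1, half-way at 0, shut at -1). A call has 1 to 12 rows; each row is the pose to reach, as a shift and turn from the pose commanded when the call began, along the tool's axes at that moment; what a row does not reach only later rows make up. A row lasts 1/8 s, in which the tool goes at most 62.5 mm and 10.7 degrees, less where a joint would pass 70% of its speed; a pose out of reach is approached as far as the arm can. A call with a gripper value outside its range is refused whole. The fingers move at their own pace and stop on an object; "force" is the grip in N (left out, the last holds). Time passes only in rows, so rows that repeat a pose let the fingers close. It gives the time, the measured TCP pose, the force and the opening at its end, in the units of the state.
- sense(): the state, without advancing time (a new reading comes with each control period).
- snapshot(name): name is "scene" or "top"; returns (picture, depth): 480x640x3 uint8, blue, green, red; 480x640 float32, mm along the optical axis (not along the pixel's ray), 0 where there is no reading.
- camera_info(name): a dict with "fov_y" (degrees; the focal length in pixels is half the picture's height over the tangent of half this angle, whatever the lens; pixels are square), "cx", "cy" (the principal point, pixels), "dist_coeffs" ([k1, k2, p1, p2, k3] as OpenCV has them; the pictures are not rectified), "origin" and "orientation" of the camera in the world. Camera axes: x right, y down, z forward; pixel columns grow to the right and rows downward; lengths in mm; the calibration is good to about 2 mm. A picture is of the moment at which its call begins. camera_info takes no time and is no camera call.
- hand_in(): hands the job in, once; it reports no verdict.
The state is a dict: "time": time; "joint_pos": joint angles; "qd": joint speeds; "joint_efforts": joint torques, N m; "tool_pos": TCP position; "tcp_rot": TCP orientation; "ft_force": force on the tool from outside, world axes, zero at the start; "wrist_torque": the same for the moment, N m; "finger_gap": finger opening in mm.
Only numpy, scipy, OpenCV 4.12 (cv2) and the standard library are available. Lean on these libraries where they do the work, as an engineer would, in place of code of your own. Each camera call takes 0.05 s, during which the arm holds its last target.

## Working session

There is one attempt and no reset: what is moved stays moved. The work goes in short steps, Python scripts to look and compute and a tool call to move; the robot and the scene stay as the last step left them, time stands still between calls to the robot, and variables do not carry over. Pictures are saved under pics/ and viewed, and the job is handed in when it is done.

Besides the shell and the picture viewer there is one more tool, called after "Request:" by a JSON object that holds its "method" and its "body", one argument or row to a line. jog_arm: Moves the arm, as the interface text tells. Its arguments: {"type":"object","properties":{"plan":{"type":"array","items":{"type":"array"}},"force":{"type":"number"}},"required":["plan"]}

```bash
ls; mkdir -p pics
python3 - <<'E'
from bench import *
import cv2,numpy as np
s=sense(); print(s)
for n in ("scene","top"):
    print(camera_info(n))
    p,d=snapshot(n); cv2.imwrite(f"pics/{n}0.png",p); np.save(f"pics/{n}0.npy",d)
    print(d.shape,(d>0).mean(),d.max())
E
```

```text
pics
{'time': 0.0, 'joint_pos': array([-8.12691977e+01,  7.51444116e+00,  8.53307314e+01,  1.68659892e-03,
        8.72600084e+01, -4.89284931e+00]), 'qd': array([ 0.00499896,  0.02235584, -0.07653644,  0.04282837, -0.03379628,
        0.05502566]), 'joint_efforts': array([-1.67525868e-03, -5.69396389e+01, -5.00557995e+01, -4.07881880e-04,
        1.44922215e-02,  1.80596112e-05]), 'tool_pos': array([ 141.28097128, -582.59668408,  247.23742388]), 'tcp_rot': array([-1.79895346e+02, -1.06495340e-02,  1.36235598e+01]), 'ft_force': array([ 0.18893524, -0.10636427, -0.2652628 ]), 'wrist_torque': array([-0.06322729, -0.00561003,  0.03868159]), 'finger_gap': 85.72165497631158}
{'fov_y': 42.045458918313756, 'cx': 330.82526337209197, 'cy': 238.26608888438804, 'dist_coeffs': array([-0.09431204,  0.        ,  0.        ,  0.        ,  0.        ]), 'origin': array([1122.0983943 , -595.79809471,  719.75469828]), 'orientation': array([-1.26610046e+02, -1.07367696e-01,  3.68220623e+01])}
(480, 640) 0.9955598958333334 3999.6758
{'fov_y': 52.251796869945196, 'cx': 325.3539419678388, 'cy': 245.88835751986144, 'dist_coeffs': array([-0.01228679,  0.        ,  0.        ,  0.        ,  0.        ]), 'origin': array([559.18931516, 126.43625568, 951.2350219 ]), 'orientation': array([-175.79306202,   -2.04878253,  -88.90930953])}
(480, 640) 0.996103515625 1821.8395
```

View pics/scene0.png

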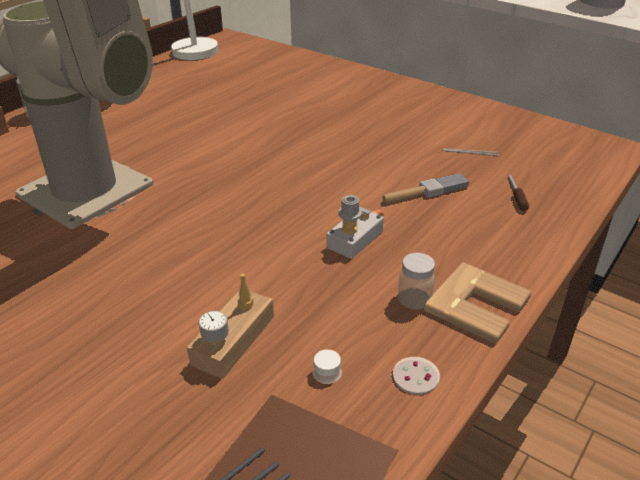

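View pics/top0.png

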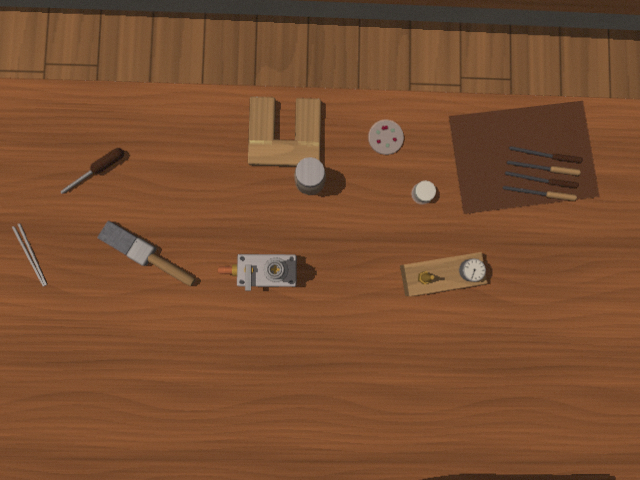

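The scene view shows the gauge at about (213,326), the nozzle at (244,290) and the coupler at (350,204). In the top view the gauge is at (474,270), the nozzle at (428,278) and the coupler at (276,269). I'll enlarge these areas next.

Run:
```python
import cv2,numpy as np
def crop(f,x,y,w,h,k,o):
    p=cv2.imread(f)[y:y+h,x:x+w]; cv2.imwrite(o,cv2.resize(p,None,fx=k,fy=k,interpolation=cv2.INTER_CUBIC))
crop("pics/top0.png",225,235,90,70,8,"pics/c_top_coup.png")
crop("pics/top0.png",400,240,95,70,8,"pics/c_top_g.png")
crop("pics/scene0.png",310,180,90,75,8,"pics/c_sc_coup.png")
crop("pics/scene0.png",185,265,95,75,8,"pics/c_sc_g.png")
```

```text
(no output)
```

View pics/c_top_coup.png

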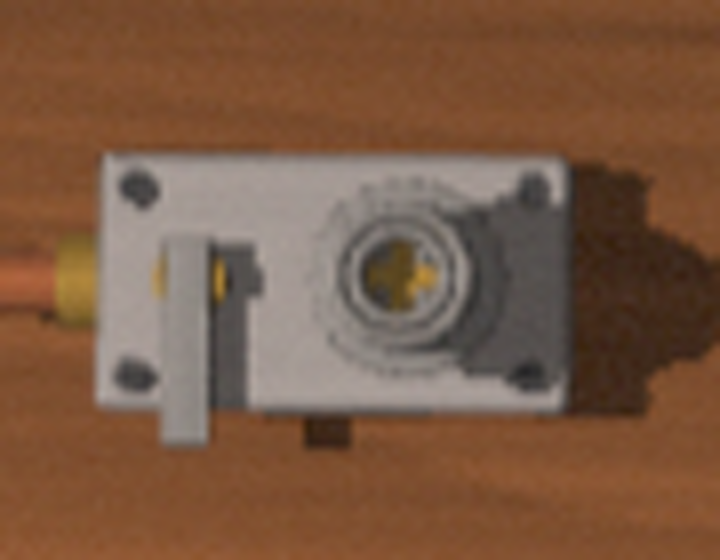

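View pics/c_top_g.png

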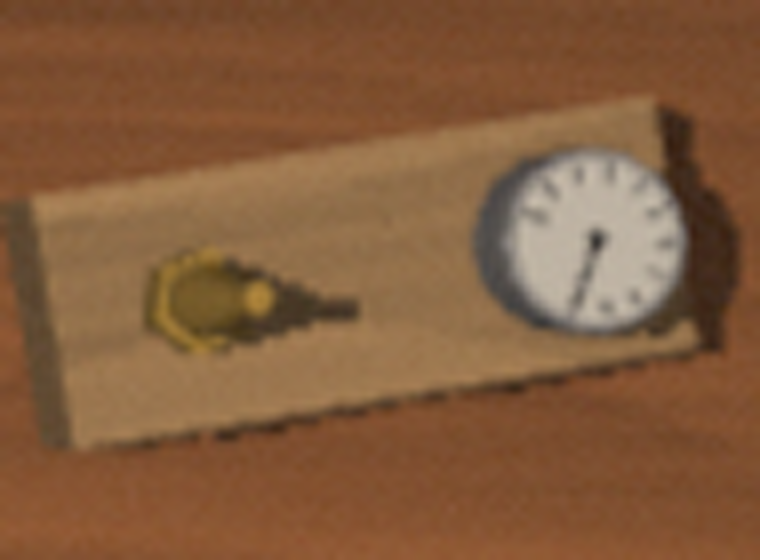

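View pics/c_sc_coup.png

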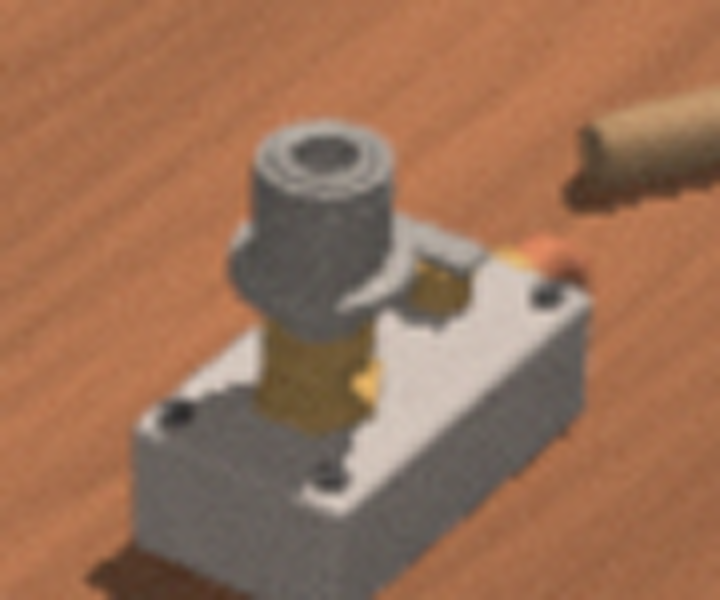

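View pics/c_sc_g.png

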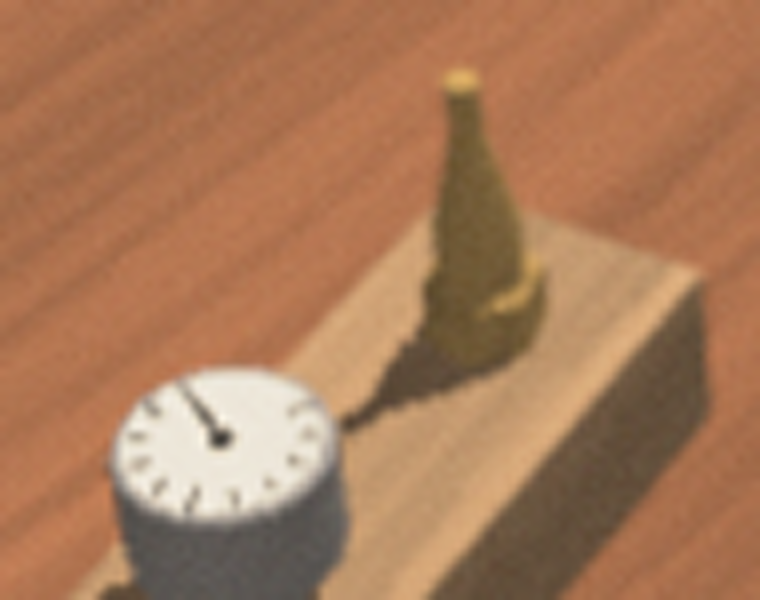

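```bash
cat > h.py <<'E'
from bench import *
import cv2,numpy as np
from scipy.spatial.transform import Rotation as Ro
def cam(n):
    c=camera_info(n); f=240/np.tan(np.radians(c["fov_y"]/2))
    K=np.array([[f,0,c["cx"]],[0,f,c["cy"]],[0,0,1.]])
    R=Ro.from_euler("xyz",c["orientation"],degrees=True).as_matrix()
    return K,np.array(c["dist_coeffs"]),R,np.array(c["origin"])
def ray(n,uv):
    K,D,R,o=cam(n)
    p=cv2.undistortPoints(np.array(uv,float).reshape(-1,1,2),K,D).reshape(-1,2)
    return o,np.c_[p,np.ones(len(p))]@R.T
def tri(ua,ub,a="top",b="scene"):
    o1,d1=ray(a,ua);o2,d2=ray(b,ub);d1=d1[0];d2=d2[0]
    s=np.linalg.lstsq(np.c_[d1,-d2],o2-o1,rcond=None)[0]
    p,q=o1+s[0]*d1,o2+s[1]*d2
    return (p+q)/2,np.linalg.norm(p-q)
def atz(n,uv,z):
    o,d=ray(n,uv); return o+d*((z-o[2])/d[:,2])[:,None]
def cloud(n,d):
    v,u=np.mgrid[0:480,0:640]; uv=np.c_[u.ravel(),v.ravel()]
    o,r=ray(n,uv); return (o+r*d.ravel()[:,None]).reshape(480,640,3)
def proj(n,P):
    K,D,R,o=cam(n)
    rv,_=cv2.Rodrigues(R.T)
    return cv2.projectPoints(np.array(P,float).reshape(-1,1,3),rv,-R.T@o,K,D)[0].reshape(-1,2)
E
python3 - <<'E'
from h import *
np.set_printoptions(precision=1,suppress=True)
print("coup",tri([275.0,269.2],[350.3,198.85]))
print("gauge",tri([474.1,269.6],[212.4,319.8]))
g=lambda x,y,X,Y:[X+(x+.5)/8-.5,Y+(y+.5)/8-.5]
print("nozzle tip",tri(g(260,298,400,240),g(462,82,185,265)))
for n in("top","scene"):
    d=np.load(f"pics/{n}0.npy"); c=cloud(n,d)
    print(n,'table z',np.median(c[330:400,200:400,2]) if n=='top' else 0)
    for nm,ctr in (("coup",(275,269) if n=="top" else (350,199)),("gauge",(474,270) if n=="top" else (212,320))):
        u,v=ctr; w=c[v-20:v+20,u-20:u+20].reshape(-1,3)
        zt=np.percentile(w[:,2],98); m=w[w[:,2]>zt-5]
        print(nm,'ztop',zt,'mean',m.mean(0),'mid',(m.min(0)+m.max(0))/2,'ext',m.max(0)-m.min(0),len(m))
# outlet axis on top z36 edges, top view; block corners at z=40
print(atz("top",[g(103,155,225,235),g(568,155,225,235),g(98,408,225,235),g(562,412,225,235)],36))
print(atz("top",[g(35,197,400,240),g(652,98,400,240),g(75,447,400,240),g(700,348,400,240)],40))
E
```

```text
coup (array([581.3, 184.5, 103.7]), np.float64(3.3463310342179833))
gauge (array([ 587.7, -171.5,   80.4]), np.float64(2.1998176810354697))
nozzle tip (array([573. , -89.1, 103.9]), np.float64(2.28683631824855))
top table z -0.08229905267040749
coup ztop 104.6188887210135 mean [580.  182.4 130.9] mid [577.6 162.9 525.7] ext [ 36.8  72.9 851.2] 183
gauge ztop 83.0305528080713 mean [ 586.8 -166.8   95.6] mid [583.5 -33.1 514.6] ext [ 48.6 319.1 873.2] 410
scene table z 0
coup ztop 103.4325337952093 mean [597.7 161.5 119. ] mid [ 844.3 -197.3  409.1] ext [555.5 796.9 621.2] 146
gauge ztop 82.80030346211893 mean [ 599.4 -179.5   91.5] mid [ 844.7 -372.7  398.8] ext [554.9 446.3 642. ] 477
[[608.6 258.6  36. ]
 [610.9 150.4  36. ]
 [549.8 257.8  36. ]
 [551.  150.4  36. ]]
[[ 595.7  -52.9   40. ]
 [ 622.  -199.6   40. ]
 [ 537.5  -62.7   40. ]
 [ 563.3 -210.8   40. ]]
```

Run:
```python
import bench
print([n for n in dir(bench) if not n.startswith('_')])
print(getattr(bench,'nose_length',None))
from h import *
np.set_printoptions(precision=2,suppress=True)
def sep(ua,ub):
    o1,d1=ray("top",ua);o2,d2=ray("scene",ub);d1=d1[0];d2=d2[0]
    s=np.linalg.lstsq(np.c_[d1,-d2],o2-o1,rcond=None)[0]
    return o1+s[0]*d1,o2+s[1]*d2
print(sep([275.0,269.2],[350.3,198.85])); print(sep([474.1,269.6],[212.4,319.8]))
for n in("top","scene"):
    d=np.load(f"pics/{n}0.npy"); c=cloud(n,d)
    for nm,ctr,z in (("coup",[581.3,184.5,104],104),("gauge",[587.7,-171.5,80],80)):
        w=c.reshape(-1,3); r=np.hypot(w[:,0]-ctr[0],w[:,1]-ctr[1])
        t=w[(r<(30))&(abs(w[:,2]-z)<8)]
        zz=np.median(t[:,2]); t=t[abs(t[:,2]-zz)<3]
        print(n,nm,len(t),'zmed',zz,'mean',t.mean(0),'mid',(np.percentile(t,2,0)+np.percentile(t,98,0))/2,np.percentile(t,98,0)-np.percentile(t,2,0))
```

```text
['PlanningError', 'camera_info', 'hand_in', 'nose_length', 'sense', 'snapshot']
17.0
(array([579.93, 183.48, 103.57]), array([582.6 , 185.48, 103.77]))
(array([ 586.86, -172.22,   80.59]), array([ 588.5 , -170.82,   80.16]))
top coup 170 zmed 102.74118362783457 mean [580.95 184.34 102.94] mid [581.12 184.31 102.82] [29.3  29.12  5.21]
top gauge 404 zmed 80.52294446824476 mean [ 587.52 -171.95   80.53] mid [ 587.19 -172.02   80.64] [37.57 36.97  5.38]
scene coup 134 zmed 101.74999167881083 mean [582.67 182.85 102.02] mid [582.95 183.36 101.78] [30.11 30.2   5.45]
scene gauge 468 zmed 80.49010473873443 mean [ 590.53 -172.38   80.7 ] mid [ 590.11 -171.91   80.52] [38.25 37.86  4.89]
```

Request:
{"method": "jog_arm", "body": {
  "plan": [
    [[0,0,-76.4],[0.608,-0.642,0.06],0.3],
    [[0,0,-76.4],[0.608,-0.642,0.06],0.3],
    [[0,0,-76.4],[0.608,-0.642,0.06],0.3],
    [[0,0,-76.4],[0.608,-0.642,0.06],0.3],
    [[0,0,-76.4],[0.608,-0.642,0.06],0.3],
    [[0,0,-76.4],[0.608,-0.642,0.06],0.3],
    [[0,0,-76.4],[0.608,-0.642,0.06],0.3],
    [[0,0,-76.4],[0.608,-0.642,0.06],0.3],
    [[0,0,-76.4],[0.608,-0.642,0.06],0.3],
    [[0,0,-76.4],[0.608,-0.642,0.06],0.3],
    [[0,0,-76.4],[0.608,-0.642,0.06],0.3],
    [[0,0,-76.4],[0.608,-0.642,0.06],0.3]
  ],
  "force": 40
}}

```text
time: 1.6
tool_pos: [514.0, 68.2, 197.2]
tcp_rot: [180.0, 0.0, 90.0]
ft_force: [-0.2, -1.3, 0.2]
finger_gap: 55.4
```

Request:
{"method": "jog_arm", "body": {
  "plan": [
    [[0,0,0],[0.055,0.032,0],0.3],
    [[0,0,0],[0.11,0.064,0],0.3],
    [[0,0,0],[0.11,0.064,0],0.3],
    [[0,0,0],[0.11,0.064,0],0.3],
    [[0,0,0],[0.11,0.064,0],0.3]
  ]
}}

```text
time: 2.22
tool_pos: [577.1, 175.0, 197.7]
tcp_rot: [-180.0, 0.0, 90.0]
ft_force: [-0.4, 0.4, 0.9]
finger_gap: 55.3
```

Run:
```python
from h import *
np.set_printoptions(precision=2,suppress=True)
s=sense(); print(s['tool_pos'],s['tcp_rot'],s['finger_gap'],s['qd'])
P=s['tool_pos']
for n in ("scene","top"):
    p,d=snapshot(n); cv2.imwrite(f"pics/{n}1.png",p); np.save(f"pics/{n}1.npy",d)
    uv=proj(n,[P,P+[0,0,-17]]); print(uv)
    u,v=uv[1].astype(int); c=p[max(v-50,0):v+50,u-65:u+65]; cv2.imwrite(f"pics/c_{n}1.png",cv2.resize(c,None,fx=6,fy=6,interpolation=cv2.INTER_CUBIC)); print(u-65,v-50)
s=sense(); print(s['tool_pos'])
```

```text
[577.06 174.98 197.67] [-180.      0.02   89.96] 55.29761877336847 [-0.41 -0.55 -0.02  0.03 -0.05  0.06]
[[345.21 154.49]
 [345.06 163.13]]
280 113
[[276.4  269.6 ]
 [277.1  269.87]]
212 219
[577.28 174.91 198.08]
```

View pics/c_scene1.png

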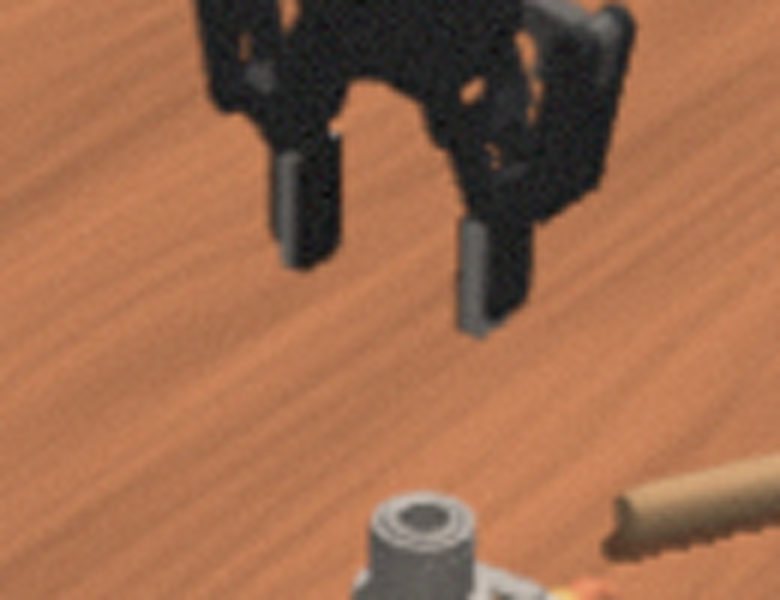

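View pics/c_top1.png

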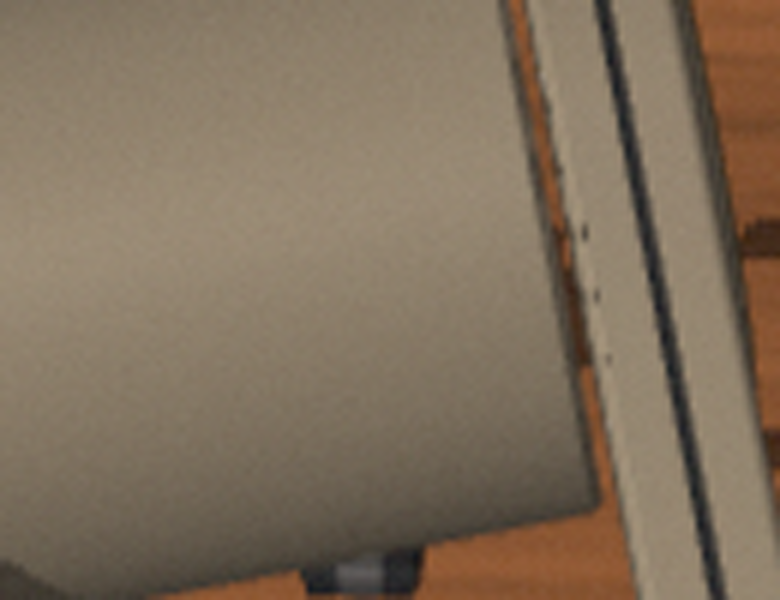

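Run:
```python
from h import *
np.set_printoptions(precision=1,suppress=True)
P=np.array([577.1,175,197.9])
for off in (-22,-17,-12,-7,-4,0):
    print(off,proj("scene",[P+[-27.6,-11,off],P+[27.6,-11,off]]).ravel())
print("mouth pred", proj("scene",[[581.2,184.3,103.7]]), "seen 350.3,198.85")
```

```text
-22 [328.5 163.3 354.4 173. ]
-17 [328.5 160.8 354.5 170.5]
-12 [328.5 158.3 354.6 167.9]
-7 [328.5 155.7 354.6 165.4]
-4 [328.5 154.2 354.7 163.8]
0 [328.5 152.2 354.7 161.7]
mouth pred [[349.3 198.9]] seen 350.3,198.85
```

Request:
{"method": "jog_arm", "body": {
  "plan": [
    [[0,0,0],[0.009,0.004,0.04],0.3],
    [[0,0,0],[0.009,0.004,0.073],0.3],
    [[0,0,0],[0.009,0.004,0.073],0.3],
    [[0,0,0],[0.009,0.004,0.073],0.3]
  ]
}}

```text
time: 2.82
tool_pos: [582.1, 184.8, 126.3]
tcp_rot: [179.9, -0.0, 90.0]
ft_force: [0.6, -0.3, 0.4]
finger_gap: 55.6
```

Run:
```python
from h import *
np.set_printoptions(precision=2,suppress=True)
s=sense(); print(s['tool_pos'],s['tcp_rot'],s['finger_gap'],s['ft_force'])
P=s['tool_pos']
for n in ("scene",):
    p,d=snapshot(n); cv2.imwrite(f"pics/{n}2.png",p)
    c=p[150:250,290:420]; cv2.imwrite(f"pics/c_{n}2.png",cv2.resize(c,None,fx=6,fy=6,interpolation=cv2.INTER_CUBIC))
s=sense(); print(s['tool_pos'])
```

```text
[582.12 184.77 126.3 ] [179.89  -0.02  89.98] 55.64760750378994 [ 0.58 -0.29  0.36]
[582.62 184.98 126.93]
```

View pics/c_scene2.png

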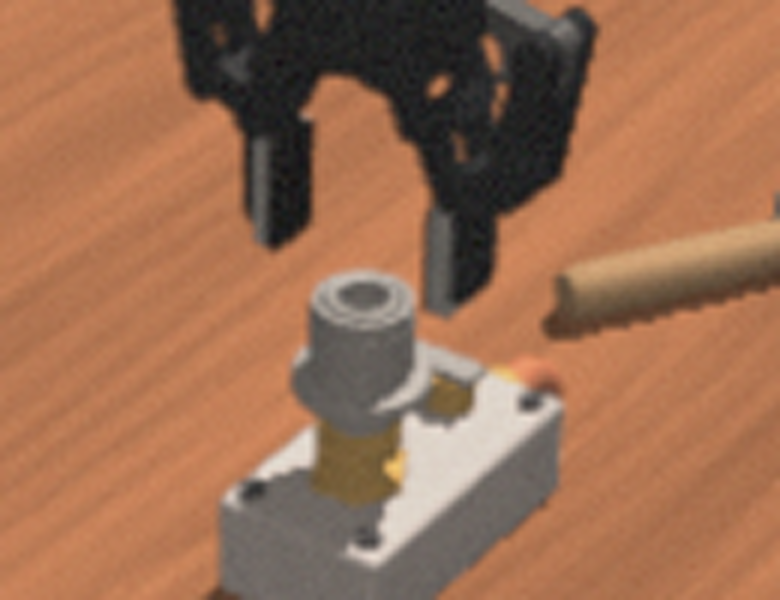

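The fingers straddle the coupler, with the tips at about (272,248) and (428,310) in the crop and the mouth at (362,297). Next I lower and grip the barrel.

Request:
{"method": "jog_arm", "body": {
  "plan": [
    [[0,0,0],[0,-0.001,0.015],0.3],
    [[0,0,0],[0,-0.001,0.03],0.3],
    [[0,0,0],[0,-0.001,0.03],0.3],
    [[0,0,0],[0,-0.001,0.03],-0.3],
    [[0,0,0],[0,-0.001,0.03],-0.5],
    [[0,0,0],[0,-0.001,0.03],-0.5],
    [[0,0,0],[0,-0.001,0.03],-0.5]
  ],
  "force": 30
}}

```text
time: 3.75
tool_pos: [580.5, 185.2, 94.9]
tcp_rot: [180.0, -0.0, 90.0]
ft_force: [-2.7, -0.0, 1.8]
finger_gap: 30.0
```

Run:
```python
from h import *
np.set_printoptions(precision=2,suppress=True)
s=sense(); print(s['tool_pos'],s['tcp_rot'],s['finger_gap'],s['ft_force'],s['wrist_torque'])
p,d=snapshot("scene"); cv2.imwrite("pics/scene3.png",p)
c=p[150:250,290:420]; cv2.imwrite("pics/c_scene3.png",cv2.resize(c,None,fx=6,fy=6,interpolation=cv2.INTER_CUBIC))
s=sense(); print(s['tool_pos'],s['ft_force'],s['wrist_torque'],s['finger_gap'])
```

```text
[580.48 185.22  94.87] [179.98  -0.01  90.03] 30.02013686234463 [-2.71 -0.04  1.78] [0.01 0.28 0.  ]
[580.49 185.22  94.87] [-1.88  0.19  0.96] [-0.04  0.31  0.01] 30.42566191380529
```

View pics/c_scene3.png

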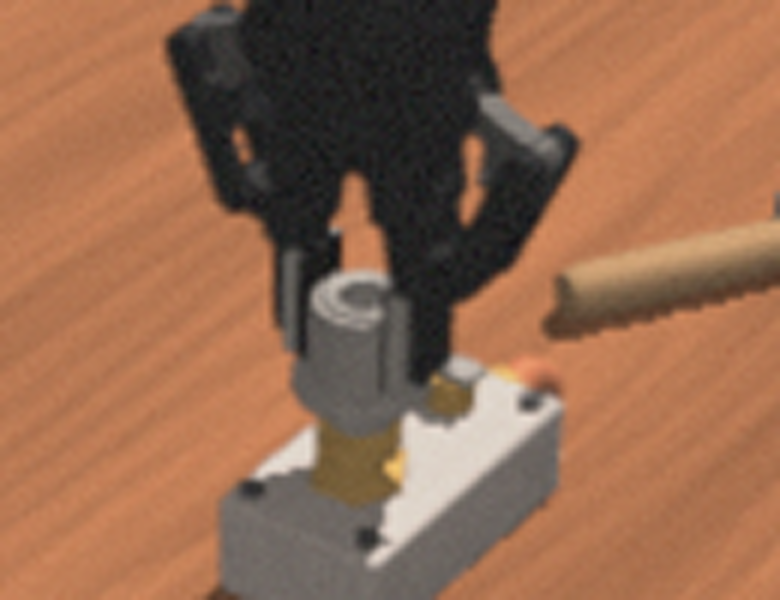

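Request:
{"method": "jog_arm", "body": {
  "plan": [
    [[0,0,0],[0,0,0.003],-0.5],
    [[0,0,0],[0,0,0.006],-0.5],
    [[0,0,0],[0,0,0.007],-0.5],
    [[0,0,0],[0,0,0.007],-0.5]
  ]
}}

```text
time: 4.3
tool_pos: [580.5, 185.2, 87.9]
tcp_rot: [180.0, -0.0, 90.0]
ft_force: [-3.7, -0.2, 6.4]
finger_gap: 30.4
```

```bash
cat > st.py <<'E'
from h import *
np.set_printoptions(precision=2,suppress=True)
s=sense(); print(s['time'],s['tool_pos'],s['tcp_rot'],s['finger_gap'],s['ft_force'],s['wrist_torque'])
E
python3 st.py
```

```text
4.3 [580.51 185.21  87.89] [179.98  -0.01  90.03] 30.375811888905258 [-3.67 -0.25  6.37] [-0.09  0.66  0.07]
```

Request:
{"method": "jog_arm", "body": {
  "plan": [
    [[0,0,0],[0,0,0.001],-0.5],
    [[0,0,0],[0,0,0.0015],-0.5],
    [[0,0,0],[0,0,0.002],-0.5],
    [[0,0,0],[0,0,0.002],-0.5]
  ]
}}

```text
time: 4.8
tool_pos: [580.5, 185.2, 86.1]
tcp_rot: [180.0, -0.0, 90.0]
ft_force: [-4.0, -0.6, 6.7]
finger_gap: 30.3
```

```bash
python3 st.py
```

```text
4.8 [580.54 185.24  86.09] [179.98  -0.01  90.03] 30.330584106543437 [-4.04 -0.61  6.74] [-0.18  0.77 -0.03]
```

Request:
{"method": "jog_arm", "body": {
  "plan": [
    [[0,0,0],[0,0,0.0005],-0.5],
    [[0,0,0],[0,0,0.001],-0.5],
    [[0,0,0],[0,0,0.001],-0.5]
  ]
}}

```text
time: 5.18
tool_pos: [580.5, 185.2, 85.8]
tcp_rot: [180.0, -0.0, 90.0]
ft_force: [-7.2, -0.8, 11.4]
finger_gap: 30.2
```

```bash
python3 st.py
```

```text
5.175 [580.55 185.24  85.77] [179.98  -0.01  90.03] 30.23947270494059 [-7.25 -0.84 11.44] [-0.21  1.28  0.04]
```

Request:
{"method": "jog_arm", "body": {
  "plan": [
    [[0,0,0],[0,0,0.0005],-0.5],
    [[0,0,0],[0,0,0],0.3],
    [[0,0,0],[0,0,0],0.3],
    [[0,0,0],[0,0,0],0.3],
    [[0,0,0],[0,0,-0.03],0.3],
    [[0,0,0],[0,0,-0.08],0.3],
    [[0,0,0],[0,0,-0.08],0.3]
  ]
}}

```text
time: 6.05
tool_pos: [583.4, 185.8, 169.8]
tcp_rot: [179.5, -0.1, 90.0]
ft_force: [0.3, 0.3, 0.3]
finger_gap: 55.7
```

```bash
python3 st.py
python3 - <<'E'
from h import *
p,d=snapshot("scene"); cv2.imwrite("pics/scene4.png",p)
c=p[180:255,310:400]; cv2.imwrite("pics/c_scene4.png",cv2.resize(c,None,fx=8,fy=8,interpolation=cv2.INTER_CUBIC))
E
```

```text
6.05 [583.43 185.84 169.81] [179.51  -0.11  90.02] 55.686451901834076 [0.34 0.32 0.33] [ 0.03 -0.07  0.03]
```

View pics/c_scene4.png

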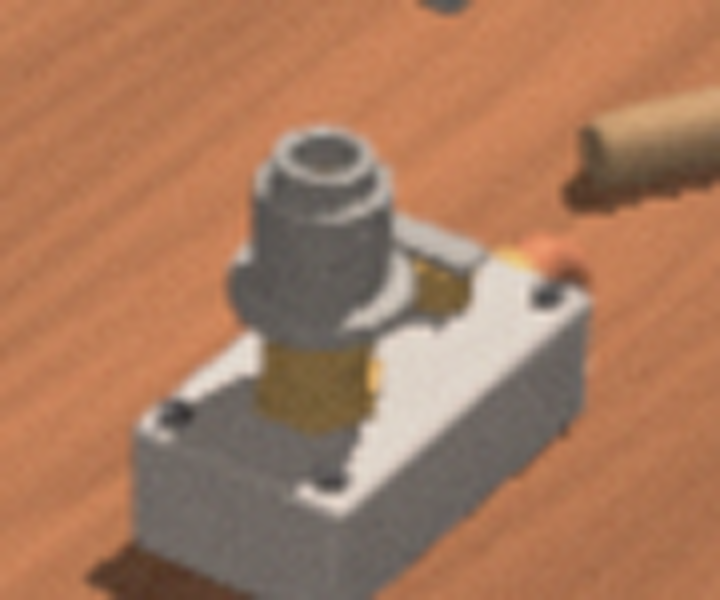

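The sleeve is caught back: the bare tube now stands proud of the barrel at (325,155) in the crop. Next is the gauge.

Request:
{"method": "jog_arm", "body": {
  "plan": [
    [[0,0,0],[-0.04,0,0],0.7],
    [[0,0,0],[-0.1,0.005,0],0.7],
    [[0,0,0],[-0.16,0.005,0],0.7],
    [[0,0,0],[-0.22,0.005,0],0.7],
    [[0,0,0],[-0.28,0.005,0],0.7],
    [[0,0,0],[-0.33,0.005,0],0.7],
    [[0,0,0],[-0.357,0.005,0.01],0.7],
    [[0,0,0],[-0.357,0.005,0.02],0.7],
    [[0,0,0],[-0.357,0.005,0.03],0.7],
    [[0,0,0],[-0.357,0.005,0.03],0.7],
    [[0,0,0],[-0.357,0.005,0.03],0.7],
    [[0,0,0],[-0.357,0.005,0.03],0.7]
  ]
}}

```text
time: 7.6
tool_pos: [586.1, -171.4, 135.2]
tcp_rot: [179.9, 0.0, 90.1]
ft_force: [0.6, 0.1, 0.6]
finger_gap: 72.3
```

```bash
python3 st.py
```

```text
7.6 [ 586.06 -171.4   135.24] [179.94   0.02  90.08] 72.29401675490278 [0.64 0.05 0.6 ] [ 0.01 -0.06 -0.05]
```

Request:
{"method": "jog_arm", "body": {
  "plan": [
    [[0,0,0],[0,0.001,0.03],0.7],
    [[0,0,0],[0,0.001,0.055],0.7],
    [[0,0,0],[0,0.001,0.069],0.7],
    [[0,0,0],[0,0.001,0.069],0.7],
    [[0,0,0],[0,0.001,0.069],0.7]
  ]
}}

```text
time: 8.22
tool_pos: [587.4, -172.1, 66.8]
tcp_rot: [179.9, 0.0, 90.0]
ft_force: [-0.0, 0.1, 0.2]
finger_gap: 72.4
```

```bash
python3 st.py
python3 - <<'E'
from h import *
p,d=snapshot("scene"); cv2.imwrite("pics/scene5.png",p)
c=p[255:355,155:285]; cv2.imwrite("pics/c_scene5.png",cv2.resize(c,None,fx=6,fy=6,interpolation=cv2.INTER_CUBIC))
s=sense();print(s['tool_pos'])
E
```

```text
8.225 [ 587.37 -172.13   66.81] [179.9    0.04  90.03] 72.36521114667715 [-0.04  0.11  0.24] [-0.01 -0.05 -0.02]
[ 587.55297035 -172.20932664   67.06220017]
```

View pics/c_scene5.png

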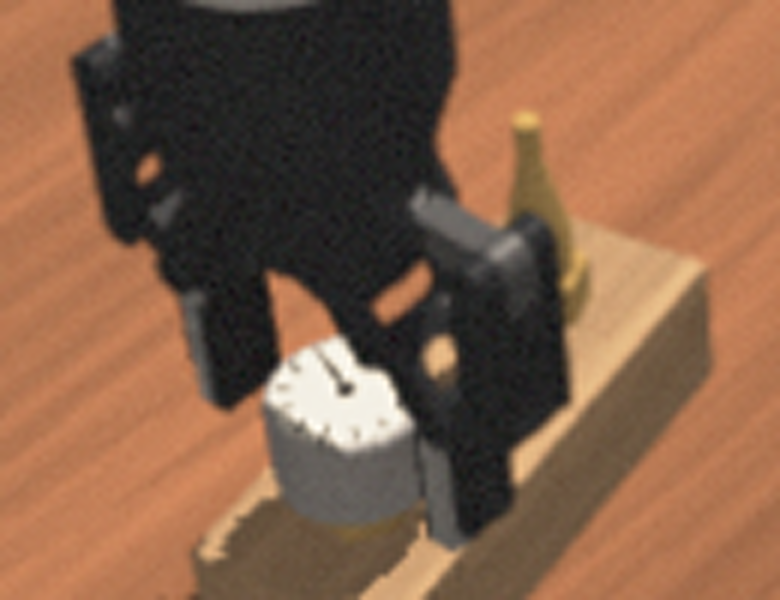

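The gauge case (centre about (340,420) in the crop) sits between the pads, so I close on it.

Request:
{"method": "jog_arm", "body": {
  "plan": [
    [[0,0,0],[0,0,0.001],0.2],
    [[0,0,0],[0,0,0.001],0.0],
    [[0,0,0],[0,0,0.001],-0.3],
    [[0,0,0],[0,0,0.001],-0.3],
    [[0,0,0],[0,0,0.001],-0.3],
    [[0,0,0],[0,0,0.001],-0.3]
  ],
  "force": 60
}}

```text
time: 9.02
tool_pos: [587.1, -172.1, 65.4]
tcp_rot: [179.9, 0.0, 90.0]
ft_force: [-1.4, 1.1, 4.9]
finger_gap: 40.8
```

```bash
python3 st.py
```

```text
9.025 [ 587.12 -172.07   65.41] [179.93   0.03  90.03] 40.81192942650589 [-1.36  1.07  4.95] [0.07 0.13 0.04]
```

Request:
{"method": "jog_arm", "body": {
  "plan": [
    [[0,0,0],[0,0,-0.01],-0.3],
    [[0,0,0],[0,0,-0.03],-0.3],
    [[0,0,0],[0,0,-0.06],-0.3],
    [[0,0,0],[0,0,-0.1],-0.3],
    [[0,0,0],[0,0,-0.13],-0.3],
    [[0,0,0],[0,0,-0.13],-0.3],
    [[0,0,0],[0,0,-0.13],-0.3]
  ]
}}

```text
time: 9.9
tool_pos: [585.9, -171.6, 193.6]
tcp_rot: [-179.9, -0.0, 90.0]
ft_force: [0.2, 0.3, -1.2]
finger_gap: 40.8
```

```bash
python3 st.py
python3 - <<'E'
from h import *
p,d=snapshot("scene"); cv2.imwrite("pics/scene6.png",p)
c=p[225:325,155:285]; cv2.imwrite("pics/c_scene6.png",cv2.resize(c,None,fx=6,fy=6,interpolation=cv2.INTER_CUBIC))
s=sense();print(s['tool_pos'],s['ft_force'])
E
```

```text
9.9 [ 585.9  -171.65  193.64] [-179.92   -0.03   90.02] 40.83247097410639 [ 0.25  0.32 -1.19] [ 0.01 -0.02 -0.01]
[ 585.51536218 -171.51545     192.8090804 ] [-0.86684032  0.2340524  -1.52516385]
```

View pics/c_scene6.png

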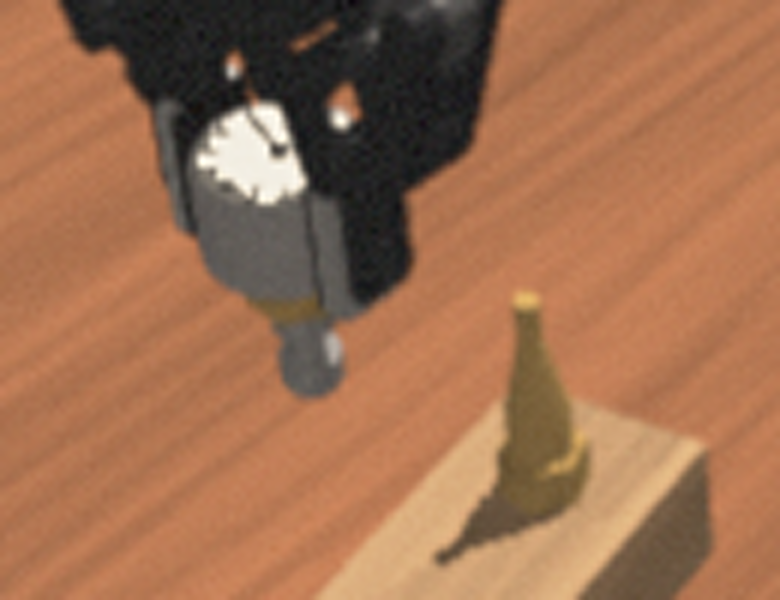

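Run:
```python
from h import *
P=np.array([585.6,-171.5,193])
# observed at time of first sense
tip=P+[0,0,-53.4]; dial=tip+[0,0,68]
crop=lambda uv:((uv-[155,225])+.5)*6-.5
print("dial pred",crop(proj("scene",[dial]))," obs 279,150"); print("tip pred",crop(proj("scene",[tip])),"obs 312,378")
for a in(-5,5):
    r=np.radians(a)
    for nm,ax in(("x",[1,0,0]),("y",[0,1,0])):
        v=Ro.from_rotvec(r*np.array(ax)).apply([0,0,1]); c=tip+[0,0,53]
        print(a,nm,crop(proj("scene",[c+15*v,c-53*v])).ravel())
```

```text
dial pred [[271.36209342 155.90299728]]  obs 279,150
tip pred [[307.34709197 384.76816642]] obs 312,378
-5 x [275.63877692 153.25627529 293.01570422 394.48870023]
-5 y [267.34918103 153.95513002 321.04009064 391.98965942]
5 x [267.14041153 158.95812551 321.38580328 373.81843834]
5 y [275.44449892 158.25722763 293.52422619 376.29301507]
```

Request:
{"method": "jog_arm", "body": {
  "plan": [
    [[0,0,0],[0.03,0,0],-0.3],
    [[0,0,0],[0.085,-0.003,0],-0.3],
    [[0,0,0],[0.145,-0.005,0],-0.3],
    [[0,0,0],[0.205,-0.005,0],-0.3],
    [[0,0,0],[0.265,-0.005,0],-0.3],
    [[0,0,0],[0.315,-0.005,0],-0.3],
    [[0,0,0],[0.345,-0.005,0],-0.3],
    [[0,0,0],[0.355,-0.005,0.005],-0.3],
    [[0,0,0],[0.355,-0.005,0.01],-0.3],
    [[0,0,0],[0.355,-0.005,0.01],-0.3],
    [[0,0,0],[0.355,-0.005,0.01],-0.3],
    [[0,0,0],[0.355,-0.005,0.01],-0.3]
  ]
}}

```text
time: 11.45
tool_pos: [581.7, 182.3, 184.8]
tcp_rot: [180.0, -0.0, 90.0]
ft_force: [0.7, 0.1, -1.8]
finger_gap: 40.7
```

```bash
python3 st.py
python3 - <<'E'
from h import *
p,d=snapshot("scene"); cv2.imwrite("pics/scene7.png",p)
c=p[145:220,305:395]; cv2.imwrite("pics/c_scene7.png",cv2.resize(c,None,fx=8,fy=8,interpolation=cv2.INTER_CUBIC))
s=sense();print(s['tool_pos'],s['ft_force'])
P=s['tool_pos']; crop=lambda uv:((uv-[305,145])+.5)*8-.5
print(crop(proj("scene",[P+[0,0,-53.4],P+[0,0,14.6],[580.6,183.9,103.7]])))
E
```

```text
11.45 [581.68 182.34 184.82] [179.97  -0.    89.96] 40.70038239390707 [ 0.74  0.06 -1.78] [ 0.04 -0.   -0.01]
[581.68780156 182.49185115 184.85937897] [-0.41753339 -0.08634224 -1.33864167]
[[357.27619718 334.33527438]
 [363.27228985  64.81066089]
 [354.62375826 434.70326088]]
```

View pics/c_scene7.png

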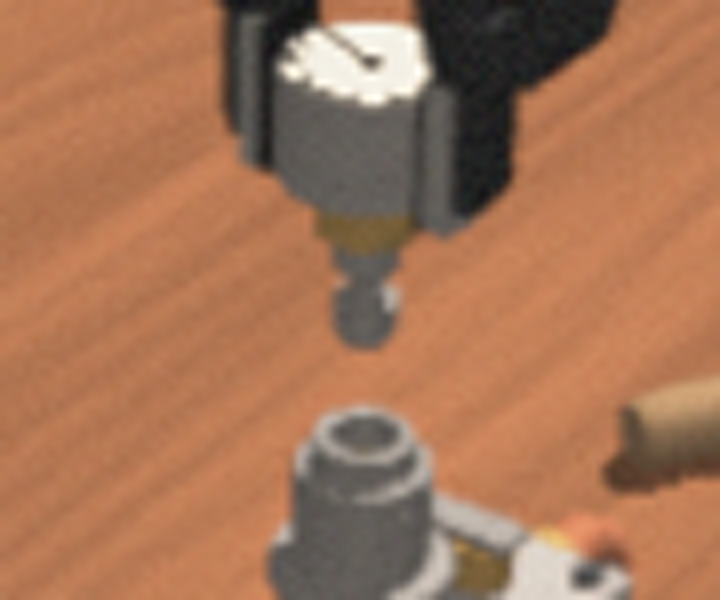

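Request:
{"method": "jog_arm", "body": {
  "plan": [
    [[0,0,0],[0.0015,-0.001,0.01],-0.3],
    [[0,0,0],[0.0015,-0.001,0.02],-0.3],
    [[0,0,0],[0.0015,-0.001,0.024],-0.3],
    [[0,0,0],[0.0015,-0.001,0.024],-0.3],
    [[0,0,0],[0.0015,-0.001,0.024],-0.3],
    [[0,0,0],[0.0015,-0.001,0.024],-0.3]
  ]
}}

```text
time: 12.25
tool_pos: [580.7, 184.7, 161.0]
tcp_rot: [180.0, -0.0, 90.0]
ft_force: [0.5, -0.0, -0.6]
finger_gap: 40.5
```

```bash
python3 st.py
python3 - <<'E'
from h import *
for n in("scene","top"):
    p,d=snapshot(n); cv2.imwrite(f"pics/{n}8.png",p)
    x,y=(305,155) if n=="scene" else (230,230)
    c=p[y:y+75,x:x+90]; cv2.imwrite(f"pics/c_{n}8.png",cv2.resize(c,None,fx=8,fy=8,interpolation=cv2.INTER_CUBIC))
s=sense();print(s['tool_pos'],s['ft_force'])
E
```

```text
12.25 [580.66 184.7  160.97] [179.96  -0.01  90.02] 40.49545356831257 [ 0.52 -0.01 -0.56] [ 0.03 -0.01  0.05]
[580.60325028 184.68747488 160.89826989] [ 0.68480102  0.36991217 -0.9249115 ]
```

View pics/c_scene8.png

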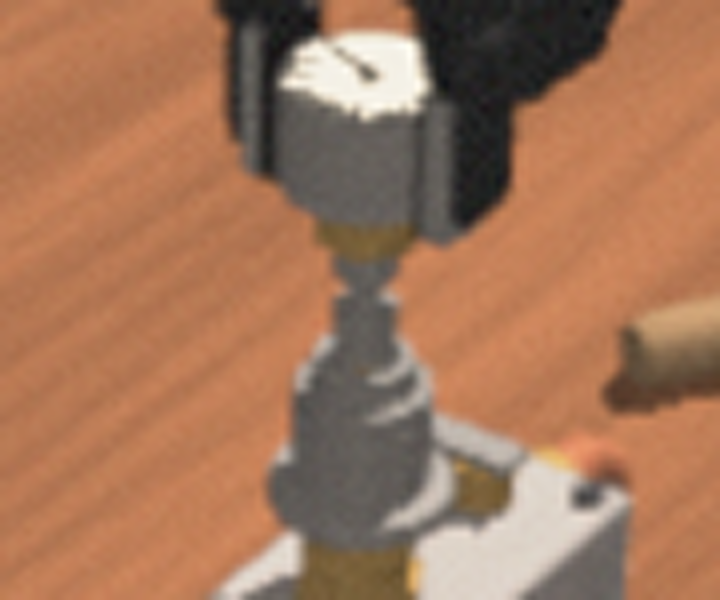

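View pics/c_top8.png

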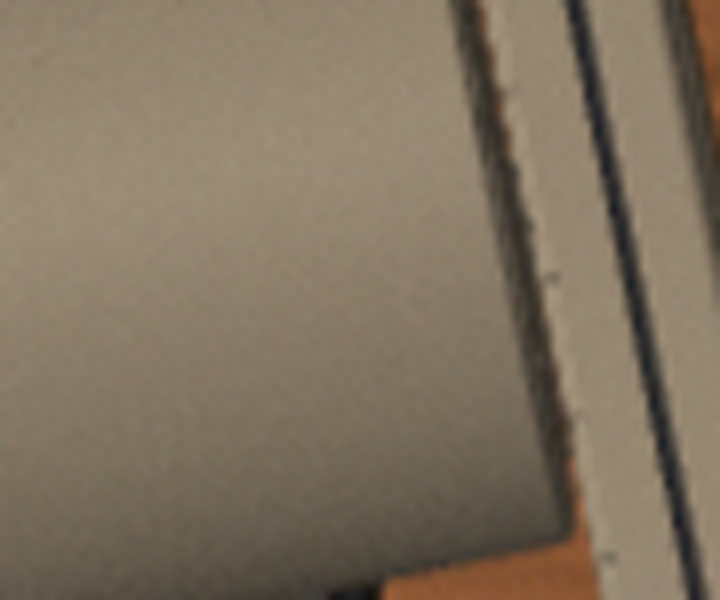

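Request:
{"method": "jog_arm", "body": {
  "plan": [
    [[0,0,0],[-0.0004,0,0.002],-0.3],
    [[0,0,0],[-0.0004,0,0.004],-0.3],
    [[0,0,0],[-0.0004,0,0.006],-0.3],
    [[0,0,0],[-0.0004,0,0.008],-0.3],
    [[0,0,0],[-0.0004,0,0.008],-0.3]
  ]
}}

```text
time: 12.98
tool_pos: [580.2, 184.2, 152.2]
tcp_rot: [-180.0, 0.0, 90.0]
ft_force: [1.2, -0.0, -1.9]
finger_gap: 40.5
```

```bash
python3 st.py
```

```text
12.975 [580.22 184.2  152.19] [-179.97    0.01   90.02] 40.516318455777224 [ 1.18 -0.01 -1.93] [-0.   -0.01 -0.04]
```

Request:
{"method": "jog_arm", "body": {
  "plan": [
    [[0,0,0],[0,0,0.002],-0.3],
    [[0,0,0],[0,0,0.004],-0.3],
    [[0,0,0],[0,0,0.005],-0.3],
    [[0,0,0],[0,0,0.005],-0.3]
  ]
}}

```text
time: 13.48
tool_pos: [580.4, 184.2, 147.5]
tcp_rot: [180.0, -0.0, 90.0]
ft_force: [0.3, -0.1, -0.6]
finger_gap: 40.5
```

```bash
python3 st.py
```

```text
13.475 [580.41 184.24 147.55] [180.    -0.    90.03] 40.53429009550162 [ 0.28 -0.08 -0.58] [ 0.04  0.06 -0.01]
```

Request:
{"method": "jog_arm", "body": {
  "plan": [
    [[0,0,0],[0,0,0.002],-0.3],
    [[0,0,0],[0,0,0.004],-0.3],
    [[0,0,0],[0,0,0.006],-0.3],
    [[0,0,0],[0,0,0.008],-0.3],
    [[0,0,0],[0,0,0.008],-0.3]
  ]
}}

```text
time: 14.1
tool_pos: [580.7, 184.6, 140.5]
tcp_rot: [179.9, -0.0, 90.0]
ft_force: [-2.4, -0.1, 5.0]
finger_gap: 40.7
```

```bash
python3 st.py
```

```text
14.1 [580.71 184.61 140.51] [179.94  -0.04  90.03] 40.73229482269453 [-2.43 -0.12  5.02] [0.18 0.41 0.01]
```

Request:
{"method": "jog_arm", "body": {
  "plan": [
    [[0,0,0],[0,0,0.002],-0.3],
    [[0,0,0],[0,0,0.004],-0.3],
    [[0,0,0],[0,0,0.006],-0.3],
    [[0,0,0],[0,0,0.007],-0.3],
    [[0,0,0],[0,0,0.007],-0.3]
  ]
}}

```text
time: 14.72
tool_pos: [580.7, 184.7, 133.9]
tcp_rot: [179.9, -0.0, 90.0]
ft_force: [-3.8, 1.2, 7.6]
finger_gap: 40.7
```

```bash
python3 st.py
```

```text
14.725 [580.74 184.66 133.89] [179.93  -0.04  90.03] 40.70292558550575 [-3.82  1.23  7.56] [0.1  0.77 0.02]
```

Request:
{"method": "jog_arm", "body": {
  "plan": [
    [[0,0,0],[0,0,0.001],-0.3],
    [[0,0,0],[0,0,0.002],-0.3],
    [[0,0,0],[0,0,0.003],-0.3],
    [[0,0,0],[0,0,0.003],-0.3]
  ]
}}

```text
time: 15.22
tool_pos: [581.1, 184.6, 130.9]
tcp_rot: [179.9, -0.0, 90.0]
ft_force: [-2.0, 0.2, 6.9]
finger_gap: 40.6
```

```bash
python3 st.py
```

```text
15.225 [581.09 184.57 130.9 ] [179.89  -0.04  90.03] 40.57521718910486 [-2.    0.23  6.86] [ 0.09  0.37 -0.05]
```

Request:
{"method": "jog_arm", "body": {
  "plan": [
    [[0,0,0],[0,0,0.0007],-0.3],
    [[0,0,0],[0,0,0.0014],-0.3],
    [[0,0,0],[0,0,0.002],-0.3],
    [[0,0,0],[0,0,0.002],-0.3]
  ]
}}

```text
time: 15.72
tool_pos: [581.1, 184.6, 129.4]
tcp_rot: [179.9, -0.0, 90.0]
ft_force: [-3.8, -0.9, 10.0]
finger_gap: 40.5
```

```bash
python3 st.py
python3 - <<'E'
from h import *
p,d=snapshot("scene"); cv2.imwrite("pics/scene9.png",p)
c=p[165:240,305:395]; cv2.imwrite("pics/c_scene9.png",cv2.resize(c,None,fx=8,fy=8,interpolation=cv2.INTER_CUBIC))
E
```

```text
15.725 [581.14 184.63 129.38] [179.88  -0.05  90.03] 40.460865097749306 [-3.79 -0.92 10.  ] [0.05 0.69 0.03]
```

View pics/c_scene9.png

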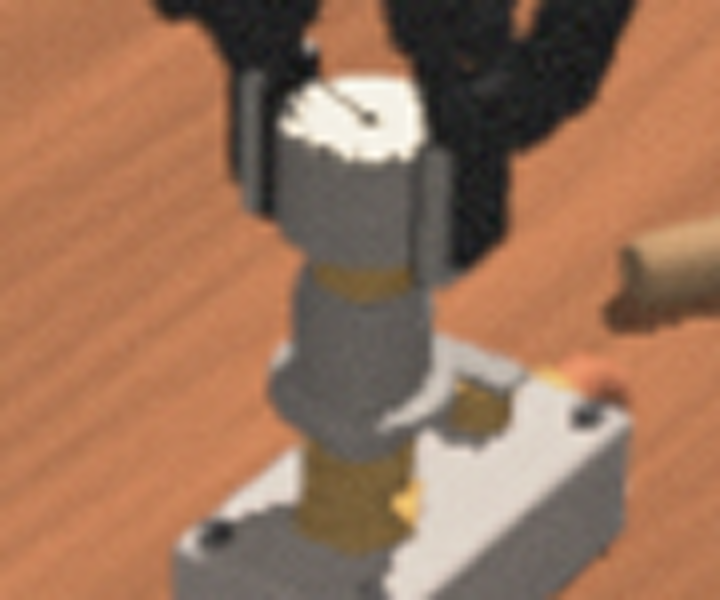

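Run:
```python
import cv2,numpy as np
L=[cv2.resize(cv2.imread(f"pics/scene{i}.png")[190:235,330:372],None,fx=6,fy=6,interpolation=cv2.INTER_CUBIC) for i in (0,4,9)]
cv2.imwrite("pics/cmp.png",np.hstack(L))
```

```text
(no output)
```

View pics/cmp.png

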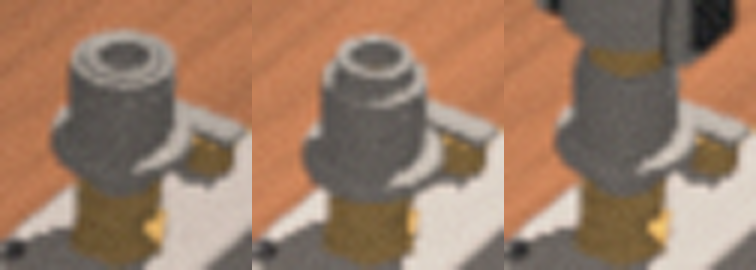

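The third panel matches the first: flange edge at 193 in both, against 202 when caught. So the sleeve has sprung up over the plug. I'll press a little more to confirm the hard stop.

Request:
{"method": "jog_arm", "body": {
  "plan": [
    [[0,0,0],[0,0,0.0005],-0.3],
    [[0,0,0],[0,0,0.001],-0.3],
    [[0,0,0],[0,0,0.001],-0.3]
  ]
}}

```text
time: 16.15
tool_pos: [581.2, 184.7, 129.3]
tcp_rot: [179.9, -0.0, 90.0]
ft_force: [-6.2, -0.4, 15.8]
finger_gap: 40.5
```

```bash
python3 st.py
```

```text
16.15 [581.23 184.67 129.35] [179.86  -0.05  90.03] 40.464889138540705 [-6.19 -0.37 15.79] [-0.15  1.38 -0.03]
```

Request:
{"method": "jog_arm", "body": {
  "plan": [
    [[0,0,0],[0,0,-0.001],-0.3],
    [[0,0,0],[0,0,-0.002],-0.3],
    [[0,0,0],[0,0,-0.003],-0.3],
    [[0,0,0],[0,0,-0.003],-0.3]
  ]
}}

```text
time: 16.65
tool_pos: [581.2, 184.6, 130.9]
tcp_rot: [179.9, -0.0, 90.0]
ft_force: [-1.9, 0.6, 6.8]
finger_gap: 40.6
```

```bash
python3 st.py
```

```text
16.65 [581.16 184.57 130.91] [179.88  -0.04  90.03] 40.57860539071172 [-1.93  0.59  6.83] [0.12 0.37 0.03]
```

Run:
```python
from h import *
p,d=snapshot("scene"); cv2.imwrite("pics/scene10.png",p)
L=[cv2.resize(cv2.imread(f"pics/scene{i}.png")[172:235,330:372],None,fx=6,fy=6,interpolation=cv2.INTER_CUBIC) for i in (0,4,9,10)]
cv2.imwrite("pics/cmp2.png",np.hstack(L)[:, -756:])
```

```text
(no output)
```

View pics/cmp2.png

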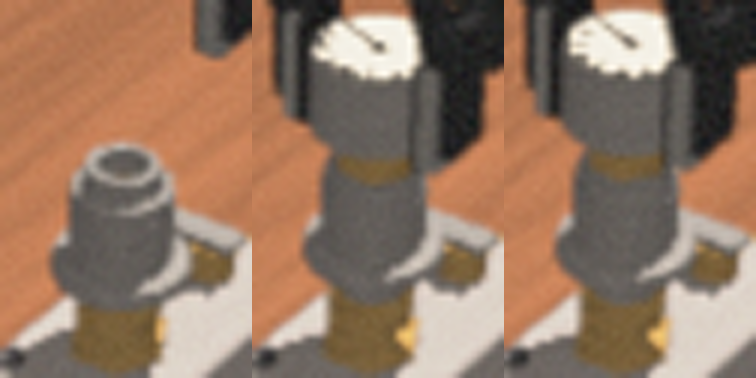

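Request:
{"method": "jog_arm", "body": {
  "plan": [
    [[0,0,0],[0,0,-0.0005],-0.3],
    [[0,0,0],[0,0,-0.001],-0.3],
    [[0,0,0],[0,0,-0.001],-0.3]
  ]
}}

```text
time: 17.08
tool_pos: [581.0, 184.4, 131.0]
tcp_rot: [179.9, -0.0, 90.0]
ft_force: [3.3, 1.3, 3.9]
finger_gap: 40.4
```

```bash
python3 st.py
```

```text
17.075 [581.05 184.44 131.  ] [179.91  -0.03  90.03] 40.41685000912826 [3.29 1.35 3.94] [ 0.27 -0.51  0.01]
```

The lock holds: a further 1 mm commanded upwards moved the gauge only 0.1 mm, and the upward force dropped. I'll press it home once more and let go there.

Request:
{"method": "jog_arm", "body": {
  "plan": [
    [[0,0,0],[0,0,0.001],-0.3],
    [[0,0,0],[0,0,0.002],-0.3],
    [[0,0,0],[0,0,0.003],-0.3],
    [[0,0,0],[0,0,0.0035],-0.3],
    [[0,0,0],[0,0,0.0035],-0.3]
  ]
}}

```text
time: 17.7
tool_pos: [581.2, 184.5, 129.3]
tcp_rot: [179.9, -0.0, 90.0]
ft_force: [-3.6, 0.2, 16.9]
finger_gap: 40.2
```

```bash
python3 st.py
```

```text
17.7 [581.16 184.52 129.34] [179.88  -0.03  90.03] 40.15132092111049 [-3.55  0.19 16.93] [0.02 0.78 0.04]
```

Request:
{"method": "jog_arm", "body": {
  "plan": [
    [[0,0,0],[0,0,-0.0007],-0.3],
    [[0,0,0],[0,0,-0.0007],-0.1],
    [[0,0,0],[0,0,-0.0007],0.3],
    [[0,0,0],[0,0,-0.0007],0.6],
    [[0,0,0],[0,0,-0.0007],0.6],
    [[0,0,0],[0,0,-0.0007],0.6],
    [[0,0,0],[0,0,-0.03],0.6],
    [[0,0,0],[0,0,-0.07],0.6],
    [[0,0,0],[0,0,-0.11],0.6],
    [[0,0,0],[-0.05,0,-0.13],0.6],
    [[0,0,0],[-0.11,0,-0.13],0.6],
    [[0,0,0],[-0.17,0,-0.13],0.6]
  ]
}}

```text
time: 19.2
tool_pos: [580.4, 12.8, 257.5]
tcp_rot: [179.9, 0.0, 90.1]
ft_force: [0.7, 0.6, 0.6]
finger_gap: 68.3
```

Request:
{"method": "jog_arm", "body": {
  "plan": [
    [[0,0,0],[-0.05,0,0],0.6],
    [[0,0,0],[-0.08,0,0],0.6],
    [[0,0,0],[-0.08,0,0],0.6],
    [[0,0,0],[-0.08,0,0],0.6]
  ]
}}

```text
time: 19.7
tool_pos: [580.4, -65.2, 256.9]
tcp_rot: [-180.0, -0.0, 90.0]
ft_force: [0.4, 0.2, -0.1]
finger_gap: 68.5
```

```bash
python3 st.py
python3 - <<'E'
from h import *
for n in("scene","top"):
    p,d=snapshot(n); cv2.imwrite(f"pics/{n}11.png",p); np.save(f"pics/{n}11.npy",d)
c=cv2.imread("pics/scene11.png")[165:240,305:395]; cv2.imwrite("pics/c_scene11.png",cv2.resize(c,None,fx=8,fy=8,interpolation=cv2.INTER_CUBIC))
c=cv2.imread("pics/top11.png")[235:305,225:315]; cv2.imwrite("pics/c_top11.png",cv2.resize(c,None,fx=8,fy=8,interpolation=cv2.INTER_CUBIC))
w=cloud("top",np.load("pics/top11.npy")).reshape(-1,3); r=np.hypot(w[:,0]-581.2,w[:,1]-184.5)
t=w[(r<16)&(w[:,2]>120)&(w[:,2]<170)]; print(len(t),np.median(t,0))
E
```

```text
19.7 [580.43 -65.21 256.85] [-179.98   -0.03   90.02] 68.49346345330616 [ 0.42  0.16 -0.08] [0.02 0.04 0.04]
299 [580.95554339 184.30875373 145.82619434]
```

View pics/scene11.png

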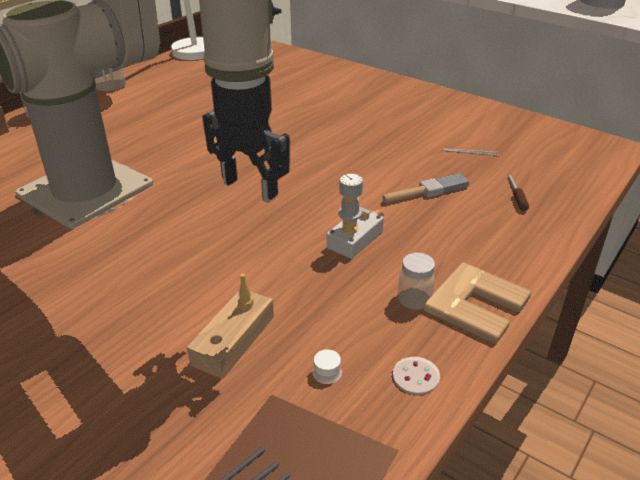

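View pics/c_scene11.png

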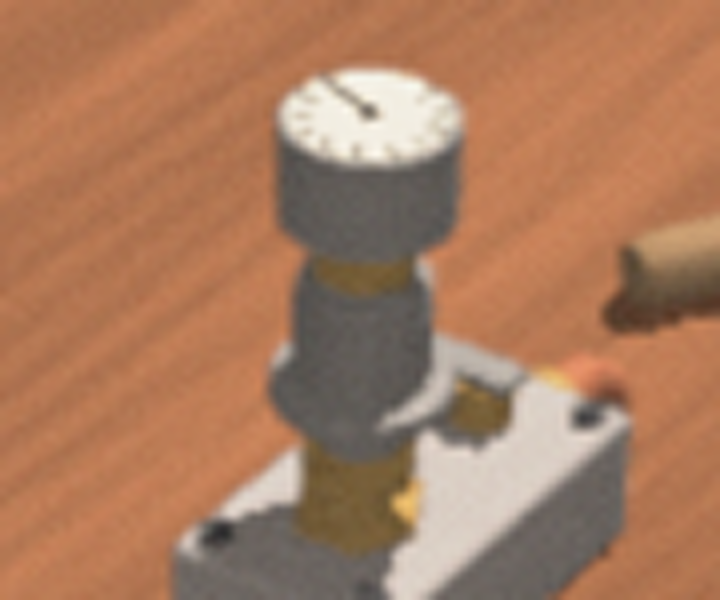

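View pics/top11.png

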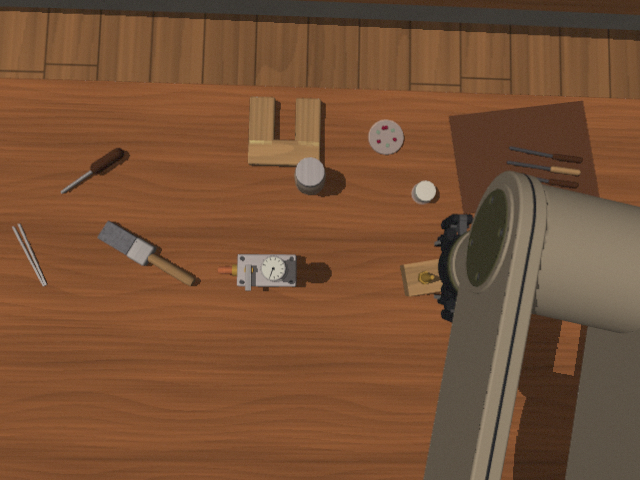

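The gauge stands upright and locked: its dial is at (371,110) in the crop, with the sleeve up under the hex. The nozzle, jar, pot and brush haven't moved, and the gripper is clear.

```bash
python3 -c "
from bench import *
print(hand_in())"
```

```text
the job is handed in; nothing more can be done
None
```

The gauge is fitted to the air outlet and locked, and I handed the job in at about 20 s of the 61 s allowed.

- **Sleeve:** I gripped the barrel and pushed it down to its hard stop, 9.1 mm of travel at about 11 N. The picture afterwards showed it caught back by itself.
- **Gauge:** I lifted it out of the block and pressed it straight in. The position stopped changing at about 16 N, so the plug reached its hard stop. The highest push I read was 17 N, though I only read the force at the end of each move.
- **Lock:** The pictures show the sleeve back up in its starting position over the plug. On a gentle pull the gauge lifted about 1.5 mm, then held firm.
- **Final look:** After letting go, the gauge stands upright. The nozzle, jar, pot and brush are where they were, and the robot is clear of everything.

**One disagreement:** with the gauge released, the depth picture puts the dial top at about 145.8 mm, against 143.7 mm expected for fully bottomed. I take this to be the valve spring lifting the locked plug through that 1.5 mm of play, plus about 0.5 mm of depth error. It did not stay hard against the stop once I let go.

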